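# Shut and latch the gate of a splinter guard

### The arm

A 7-joint arm with a two-finger parallel gripper is mounted at the origin on the work surface. World frame = base frame: x ahead of the robot, y to its left, z up, the work surface at z = 0. Lengths are in m, angles in degrees, forces in N, time in s.
With the tool pointing down it reaches from about 0.425 to 0.825 m from the base axis. Payload 3.6 kg.
Tool frame: the origin (TCP) lies midway between the tips of the shut fingers; the grasp point (between the pads) lies 19 mm behind it; z points along the fingers, y is the direction in which the jaws open and shut (so a half turn about z gives the same grasp; the last joint's range is limited). The gripper opens to 93 mm and grips with 3 to 60 N. Pads are 15 mm wide; open, the fingers measure 128 mm over their backs; the gripper's body (75 mm by 188 mm) begins 65 mm behind the grasp point.
Start: joints at [65.69, 35.231, -0.722, 81.555, 0.464, 63.22, -2.315], TCP at [0.252, -0.599, 0.219] pointing down, gripper open.
Joint ranges: [-178.69, 178.69], [-17.37, 117.87], [-77.05, 75.6], [15.02, 138.74], [-78.02, 258.01], [0.78, 113.62], [-162.83, 162.83]. Speed limits (degrees/s): [159.86, 159.86, 180, 180, 180, 180, 180].

### API

Orientations are given as [roll, pitch, yaw] about the fixed x, y, z axes, in that order (R = Rz(yaw) Ry(pitch) Rx(roll)).
In Python, from rig import * gives the robot as it stands.
- The arm moves only by the tool send_rows, never from a script. Its arguments are lists of equal length, an entry for each row: "travel": the shift along the world's x, y, z as a fraction of full scale, a list of three; "rotation": the turn, a rotation vector about the world's x, y, z as a fraction of full scale, a list of three; "hand": the opening, from 0 (shut) to 1 (fully open). A call has 1 to 8 rows; each row shifts and turns the pose as measured when the row begins; what a row does not reach is not made up. Full scale, the value 1, is 0.08 m for a shift and 5 degrees for a turn. A row lasts 1/12 s, in which the tool goes at most 41.7 mm and 7.16 degrees, less where a joint would pass 70% of its speed; a pose out of reach is approached as far as the arm can. A call with a number of a shift or a turn outside -1 to 1 is refused whole. A call with a gripper value outside its range is refused whole. The fingers move at their own pace and stop on an object; the grip force is fixed at half the most. Time passes only in rows, so rows that do not move let the fingers close. It gives the time, the measured TCP pose, the force and the opening at its end, in the units of the state.
- read_state(): the state, without advancing time (a new reading comes with each control period).
- read_camera(name): name is "scene" or "top"; returns a dict with "image" (400x640x3 uint8, blue, green, red), "K" (3x3 intrinsics, pixels), "extrinsics" (4x4, takes a point from camera to world coordinates). Camera axes: x right, y down, z forward; pixel columns grow to the right and rows downward; lengths in m; the calibration is good to about 2 mm. A picture is of the moment at which its call begins. There is no depth.
- sign_off(): hands the job in, once; it reports no verdict.
The state is a dict: "time_s": time; "joints": joint angles; "qd": joint speeds; "effort": joint torques, N m; "tool_pos": TCP position; "tool_rot": TCP orientation; "wrist_force": force on the tool from outside, world axes, zero at the start; "wrist_torque": the same for the moment, N m; "finger_gap": finger opening in m.
Only numpy, scipy, OpenCV 4.12 (cv2) and the standard library are available. Lean on these libraries where they do the work, as an engineer would, in place of code of your own. Each camera call takes 0.05 s, during which the arm holds its last target.

### The job

Shut the gate of the splinter guard and latch it: lift the latch bar by its thumb tab, carry it over the striker while pressing the gate against its spring buffer, and let the bar drop fully home into the catch so that the gate stays shut by itself. Be gentle, do not ram the bar against the lightly bolted keeper or press it down hard on it, do not disturb the cores, tools and vessels around it, and let go at the end.

Things in the scene. Friction and masses are not known exactly. Their poses are not given: they have to be found in the camera images.
- guard: Splinter guard bolted to the bench: a low pen, 240 x 360 x 156 mm high, grey steel angle and clear sheet on a 6 mm dark base plate, open on top. Origin: centre of its underside, on the bench. x points from its front (the gate) to its back, y to the left when looking along x, z up. The gate closes towards +x of this frame.
- gate_hinge (a point): Point on the vertical hinge axis of the gate, 165 mm above the bench (the height of the latch bar's pivot), at (-120, 150, 165) mm in the guard's frame. The gate leaf runs from here towards the latch post: a grey frame 12 mm thick, its end 265 mm from the hinge, its top edge 150 mm above the bench.
- gate (a joint): Gate angle, rad: 0 = in line with the latch post (leaf along the guard's -y from the hinge), positive = swung open, out towards the guard's -x side. Range -0.08 to 0.7, light friction, starts 0.25 to 0.5. Latched it lies between -0.065 and 0.065, depending on the keeper.
- buffer_end (a point): Mouth of the housing of the spring buffer (rubber-tipped plunger) behind the gate, 257 mm from the hinge, 100 mm above the bench. From a gate angle of about 0.11 it pushes the leaf open with 1.5 N, rising by 0.12 N per mm to 4 to 6 N when shut; an unlatched gate is driven open again.
- latch_bar (a joint): Angle of the latch bar on the gate, rad: 0 = level, at rest on the gate; positive = free end raised, at most 0.22. Plain steel bar, 12 mm thick, 18 mm high, about 0.25 kg, in the leaf's plane above its top edge. Its pivot is 120 mm from the gate's hinge axis, 165 mm above the bench; it runs 195 mm past the pivot, away from the hinge. It falls by its weight.
- tab (a point): Grasp point of the thumb tab, an upright steel plate on the bar: 12 mm thick across the leaf (pinch it there), 24 mm wide along the bar, round top. With the bar level it is 80 mm from the pivot towards the free end and 40 mm above the pivot; the tab ends 21 mm above it, the bar's top is 31 mm below. Upright fingers may let it pivot in the grip. Axes: x across the leaf, y towards the hinge.
- bar_tip (a point): Point on the bar's centre line 180 mm from its pivot, 15 mm short of the free end and 300 mm from the gate's hinge axis; it comes to lie over the keeper. Bar and keeper are smooth (low friction). A finger pressing the tab sideways can hold the bar up by friction and keep it from dropping; a finger sliding downwards draws it down.
- latch_post: Fixed grey post at the right end of the guard's front, carrying the keeper on its top plate. Origin: on the bench under the post's centre, 300 mm from the gate's hinge axis, in line with the leaf at gate angle 0.
- post_top (a point): Centre of the post's top plate, 142 mm above the bench. The steel keeper on it, 20 mm wide along the bar, has, in the closing direction: striker, 34 mm, upright front, top at 170 mm; catch, a slot 16 mm wide, floor at 153 mm; rear lip, 34 mm, top at 170 mm. The slot's middle lies up to 16 mm before or beyond this point, NOT measured: find it by feel. Lightly bolted: pushes on it must stay below 12 N.
- core: Bystander, leave alone: concrete core, 100 mm diameter, 110 mm high, inside the guard.
- chisel: Bystander, leave alone: cold chisel, 155 mm long, lying inside the guard.
- tin: Bystander, leave alone: open aluminium sample tin, 60 mm diameter, 40 mm high, before the guard.
- mallet: Bystander, leave alone: mallet lying on the bench to the right.
- asphalt: Bystander, leave alone: black asphalt block 120 x 70 x 60 mm, to the right.
- porous_core: Bystander, leave alone: pale porous core, 80 mm diameter, 90 mm high, to the left.
- jar: Bystander, leave alone: white jar with a red cap, 64 mm diameter, 100 mm high, to the left.

How it is judged (in metres and radians):
On the way:
1. the latch bar is lifted high enough to clear the striker and the gate is carried against its buffer (value of joint latch_bar above 0.07 rad and value of joint gate below 0.09 rad), for 0.1 s.
At the end, for the whole second after the job is handed in: The gate is shut (angle between -0.07 and 0.07 rad) and at rest, held by the latch alone, with the bar dropped level into the catch (bar angle below 0.025 rad) (value of joint latch_bar below 0.025 rad and value of joint gate between -0.07 and 0.07 rad and velocity of joint gate between -0.05 and 0.05 rad/s); the robot touches nothing.
It fails at once if the latch bar is rammed or pressed on the keeper with more than 12 N (contact force between latch_bar and latch_post above 12 N).
It fails at once if a bystander is moved by more than 30 mm (distance of any of core, chisel, tin, mallet, asphalt, porous_core, jar from where it was at the start of the episode above 0.03 m).
It also fails if it takes over 48 s, if anything falls off the work surface, if the arm or the gripper's body presses on something with over 40 N, if the wrist force passes 120 N, or if a joint passes its speed limit or range.

## Working session

There is one attempt and no reset: what is moved stays moved. The work goes in short steps, Python scripts to look and compute and a tool call to move; the robot and the scene stay as the last step left them, time stands still between calls to the robot, and variables do not carry over. Pictures are saved under pics/ and viewed, and the job is handed in when it is done.

Besides the shell and the picture viewer there is one more tool, called after "Call:" by a JSON object that holds its "fn" and its "kwargs". send_rows: Moves the arm, as the interface text tells. Shift numbers are shares of 0.08 m and turn numbers shares of 5 degrees, none past 1 either way. Its arguments: {"type":"object","properties":{"travel":{"type":"array"},"rotation":{"type":"array"},"hand":{"type":"array"}},"required":["travel","rotation","hand"]}

```bash
mkdir -p pics; ls
cat > h.py <<'E'
from rig import *
import numpy as np, cv2
def snap(n,f):
    d=read_camera(n); cv2.imwrite('pics/'+f,d['image']); np.savez('pics/'+f+'.npz',**{k:np.array(d[k]) for k in d}); return d
E
python3 - <<'E'
from h import *
print(read_state())
for n in ('scene','top'):
    d=snap(n,n+'0.png'); print(n,d['K'],d['extrinsics'])
E
```

```text
pics
{'time_s': 0.0, 'joints': array([65.69029175, 35.28864109, -0.72509291, 81.64036998,  0.46414106,
       63.2195821 , -2.31507661]), 'qd': array([-0.05262351,  0.02263452,  0.06768809,  0.02261634, -0.00635333,
       -0.02095539,  0.04815074]), 'effort': array([-1.07144187e-04, -4.58935797e+01,  2.08848878e-01, -1.65747410e+01,
       -6.11614762e-02,  2.04183615e-02,  2.38185557e-04]), 'tool_pos': array([ 0.25151638, -0.59850825,  0.21749348]), 'tool_rot': array([-1.79854263e+02,  8.35304415e-04,  2.27966939e+01]), 'wrist_force': array([-0.94323026, -0.04698049,  0.1423636 ]), 'wrist_torque': array([-0.02799522,  0.00828111, -0.0058839 ]), 'finger_gap': 0.09332443267247172}
scene [[507.21346391   0.         317.35624779]
 [  0.         507.21346391 203.34947247]
 [  0.           0.           1.        ]] [[ 0.27187329  0.7515568  -0.60103851  1.45785304]
 [ 0.96226363 -0.20480812  0.17917128 -0.2699081 ]
 [ 0.01155982 -0.62706939 -0.77887763  1.29228407]
 [ 0.          0.          0.          1.        ]]
top [[415.31609912   0.         322.40642871]
 [  0.         415.31609912 198.62814892]
 [  0.           0.           1.        ]] [[-0.00384486 -0.99868374  0.05114684  0.50784107]
 [-0.99996091  0.00424698  0.00775566  0.01392074]
 [-0.00796267 -0.05111502 -0.99866103  1.14734019]
 [ 0.          0.          0.          1.        ]]
```

View pics/scene0.png

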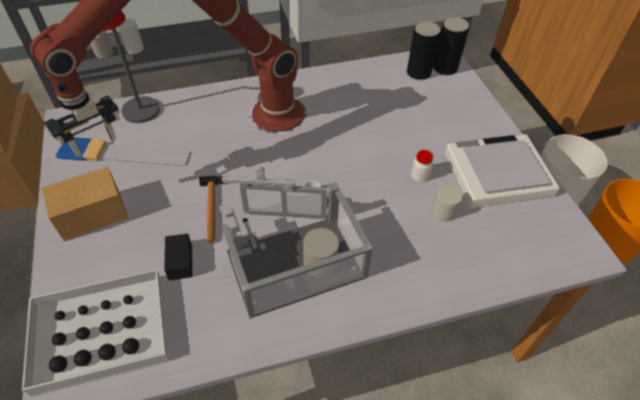

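View pics/top0.png

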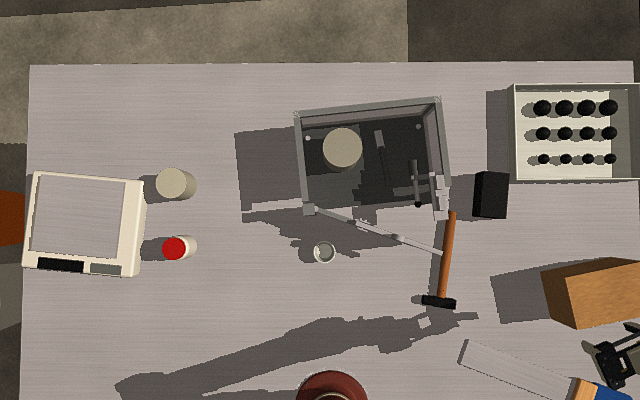

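The top view shows the guard with its hinge post near (310,208). The gate swings towards the robot, its end near (440,252), and the post and keeper are near (441,197). I'll zoom in.

Run:
```python
import cv2
a=cv2.imread('pics/top0.png')[85:275,285:465]; cv2.imwrite('pics/tz.png',cv2.resize(a,None,fx=3.15,fy=3.15,interpolation=cv2.INTER_CUBIC))
a=cv2.imread('pics/scene0.png')[160:320,190:380]; cv2.imwrite('pics/sz.png',cv2.resize(a,None,fx=3.7,fy=3.7,interpolation=cv2.INTER_CUBIC))
```

```text
(no output)
```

View pics/tz.png

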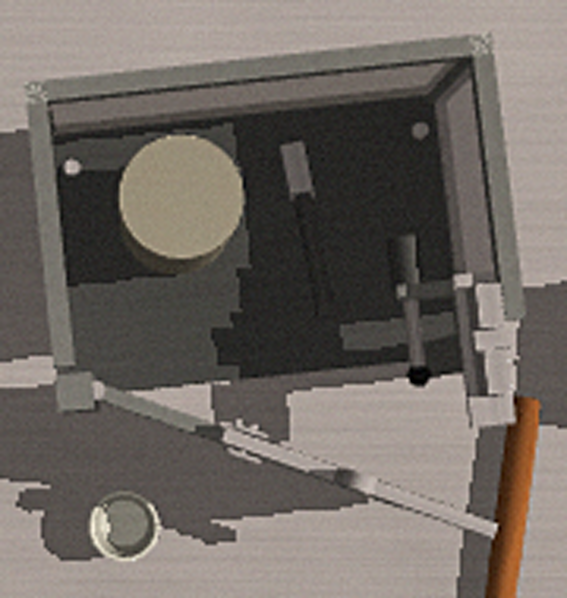

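View pics/sz.png

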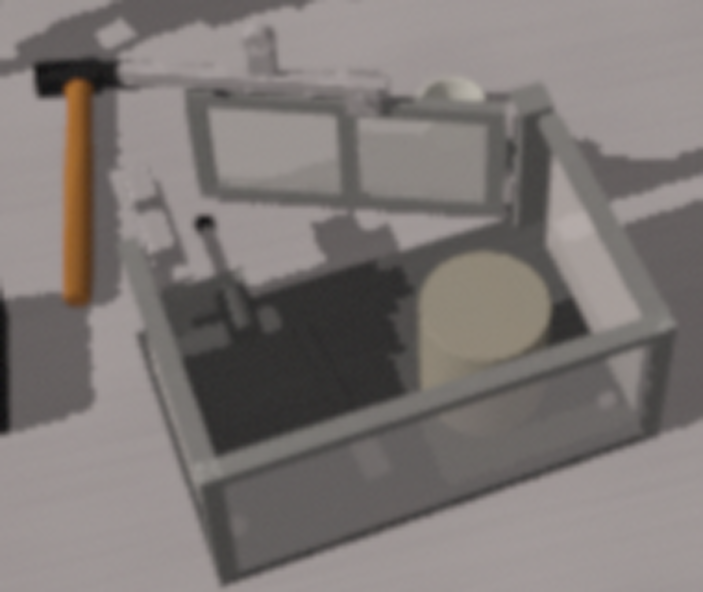

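The zoomed top view shows the gate and bar from (98,390) to (497,530), with the dark tab at about (350,478). The keeper blocks are at x≈493: rear lip at rows 285–330, slot at about 330–351, striker at about 351–396. I'll measure these points.

```bash
cat >> h.py <<'E'
def load(f): return np.load('pics/'+f+'.npz')
def ray(d,p):
    R=d['extrinsics']; v=R[:3,:3]@np.linalg.inv(d['K'])@np.array([p[0],p[1],1.]); return R[:3,3],v
def onz(d,p,z):
    o,v=ray(d,p); return o+v*(z-o[2])/v[2]
def tri(d1,p1,d2,p2):
    a,u=ray(d1,p1); b,v=ray(d2,p2); u=u/np.linalg.norm(u);v=v/np.linalg.norm(v)
    s=np.linalg.lstsq(np.c_[u,-v],b-a,rcond=None)[0]; A=a+u*s[0];B=b+v*s[1]; return (A+B)/2,np.linalg.norm(A-B)
def proj(d,P):
    E=np.linalg.inv(d['extrinsics']); q=d['K']@(E[:3,:3]@np.array(P)+E[:3,3]); return q[:2]/q[2]
E
python3 - <<'E'
from h import *
np.set_printoptions(precision=4,suppress=True)
t=load('top0.png'); s=load('scene0.png')
T=lambda x,y:((x+.5)/3.15-.5+285,(y+.5)/3.15-.5+85)
S=lambda x,y:((x+.5)/3.7-.5+190,(y+.5)/3.7-.5+160)
for n,a,b in [('backleft',(25,82),(672,320)),('backright',(490,35),(207,468)),('hingepost',(57,411),(530,86)),('bartip',(495,530),(122,70)),('tabtop',(350,478),(262,32))]:
    print(n,tri(t,T(*a),s,S(*b)))
print('top z=.156', [onz(t,T(*p),.156)[:2] for p in [(25,82),(490,35),(523,320),(57,411)]])
print('keeper z=.17',[onz(t,T(*p),.17)[:2] for p in [(490,285),(492,330),(494,351),(496,396)]], 'plate',[onz(t,T(*p),.142)[:2] for p in[(475,425),(512,423)]])
print('bar', onz(t,T(228,430),.174),onz(t,T(495,530),.174),'tab',onz(t,T(350,478),.22), onz(t,T(372,487),.174))
E
```

```text
backleft (array([0.7685, 0.0902, 0.1664]), np.float64(0.003914523794525028))
backright (array([ 0.8016, -0.2586,  0.1719]), np.float64(0.0017397081666839672))
hingepost (array([0.5179, 0.0633, 0.1544]), np.float64(0.011339569521622078))
bartip (array([ 0.43  , -0.256 ,  0.1723]), np.float64(0.00039979674148708284))
tabtop (array([ 0.4699, -0.1436,  0.2257]), np.float64(0.006056067989898935))
top z=.156 [array([0.7718, 0.0929]), array([ 0.8062, -0.2639]), array([ 0.5869, -0.2848]), array([0.5194, 0.0687])]
keeper z=.17 [array([ 0.6122, -0.2565]), array([ 0.5784, -0.2574]), array([ 0.5627, -0.2586]), array([ 0.5291, -0.2594])] plate [array([ 0.5076, -0.2508]), array([ 0.509 , -0.2791])]
bar [ 0.5046 -0.0593  0.174 ] [ 0.4301 -0.2557  0.174 ] tab [ 0.4706 -0.1416  0.22  ] [ 0.462  -0.1655  0.174 ]
```

Call:
{"fn": "send_rows", "kwargs": {"travel": [[0, 0, 0.5], [0, 0, 0.5], [0.15, 0.3, 0.1], [0.2, 0.4, 0], [0.25, 0.5, 0], [0.25, 0.5, 0], [0.25, 0.5, 0], [0.25, 0.5, 0]], "rotation": [[0, 0, 1], [0, 0, 1], [0, 0, 1], [0, 0, 1], [0, 0, 1], [0, 0, 1], [0, 0, 1], [0, 0, 1]], "hand": [1, 1, 1, 1, 1, 1, 1, 1]}}

```text
time_s: 0.77
tool_pos: [0.3462, -0.3903, 0.3016]
tool_rot: [-179.2, 0.6, 63.3]
wrist_force: [1.1, -0.3, 0.3]
finger_gap: 0.0929
```

Call:
{"fn": "send_rows", "kwargs": {"travel": [[0.2, 0.4, 0], [0.2, 0.4, 0], [0.2, 0.4, 0], [0.2, 0.4, 0], [0.2, 0.4, 0], [0.2, 0.4, 0], [0.15, 0.3, 0], [0, 0, 0]], "rotation": [[0, 0, 1], [0, 0, 0.5], [0, 0, 0], [0, 0, 0], [0, 0, 0], [0, 0, 0], [0, 0, 0], [0, 0, 0]], "hand": [1, 1, 1, 1, 1, 1, 1, 1]}}

```text
time_s: 1.43
tool_pos: [0.4584, -0.1512, 0.3004]
tool_rot: [-179.0, 0.3, 72.3]
wrist_force: [0.2, 0.4, 0.4]
finger_gap: 0.0931
```

Run:
```python
from h import *
s=read_state(); print(s['time_s'],s['tool_pos'],s['tool_rot'],s['wrist_force'],s['joints'])
snap('top','t1.png');d=snap('scene','s1.png')
a=cv2.imread('pics/s1.png')[100:310,180:390]; cv2.imwrite('pics/s1z.png',cv2.resize(a,None,fx=2.8,fy=2.8,interpolation=cv2.INTER_CUBIC))
```

```text
1.4333 [ 0.45837333 -0.15119608  0.30037778] [-178.9553353     0.29103033   72.32354788] [0.16900724 0.38266766 0.35109504] [ 31.56469157  17.37062492 -21.61799886  99.54294997   7.123252
  65.48859856  -9.9200377 ]
```

View pics/s1z.png

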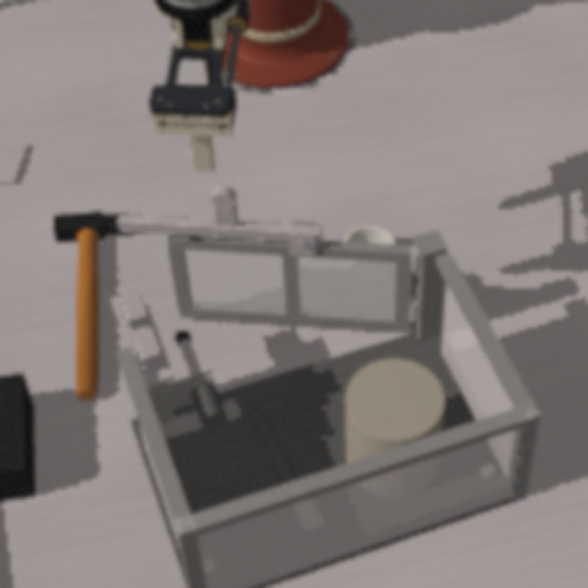

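The open fingers hang above and slightly short of the tab, whose top is at (225,190) in the zoom. I'll descend with a small correction.

Call:
{"fn": "send_rows", "kwargs": {"travel": [[0.05, 0.03, -0.2], [0.05, 0.02, -0.25], [0.03, 0.02, -0.25], [0, 0, -0.25], [0, 0, -0.2], [0, 0, -0.1], [0, 0, 0]], "rotation": [[-0.06, -0.19, 0], [0, 0, -0.2], [0, 0, 0], [0, 0, 0], [0, 0, 0], [0, 0, 0], [0, 0, 0]], "hand": [1, 1, 1, 1, 1, 1, 1]}}

```text
time_s: 2.12
tool_pos: [0.4614, -0.1666, 0.1957]
tool_rot: [-180.0, 1.1, 69.5]
wrist_force: [-0.1, 0.5, -0.2]
finger_gap: 0.0932
```

Run:
```python
from h import *
snap('top','t2.png');d=snap('scene','s2.png')
a=cv2.imread('pics/s2.png')[120:260,190:340]; a=cv2.resize(a,(600,560),interpolation=cv2.INTER_CUBIC)
cv2.imwrite('pics/s2z.png',a)
s=read_state(); print(s['tool_pos'],s['tool_rot'],s['wrist_force'])
```

```text
[ 0.46281065 -0.16638966  0.19736096] [179.82940623   1.1090322   69.51215659] [ 0.21891273 -0.47139467  0.52958951]
```

View pics/s2z.png

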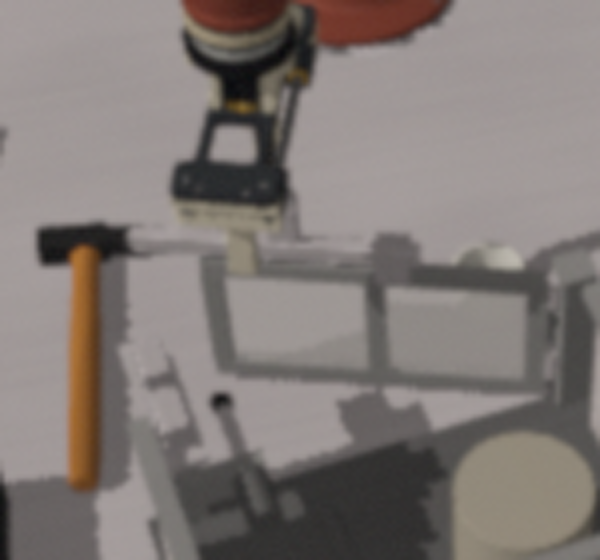

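The finger sits about 20 mm too far along the bar, away from the hinge. I'll correct that.

Call:
{"fn": "send_rows", "kwargs": {"travel": [[0.05, 0.15, -0.05], [0.04, 0.1, -0.04], [0, 0.02, -0.02], [0, 0, 0]], "rotation": [[0.2, -0.08, 0.1], [0, 0, 0], [0, 0, 0], [0, 0, 0]], "hand": [1, 1, 1, 1]}}

```text
time_s: 2.55
tool_pos: [0.473, -0.1438, 0.1911]
tool_rot: [179.4, -0.1, 70.0]
wrist_force: [1.2, 0.1, 0.6]
finger_gap: 0.093
```

Run:
```python
from h import *
d=snap('scene','s3.png')
a=cv2.imread('pics/s3.png')[120:260,190:340]; a=cv2.resize(a,(600,560),interpolation=cv2.INTER_CUBIC)
cv2.imwrite('pics/s3z.png',a)
s=read_state(); print(s['tool_pos'],s['tool_rot'],s['wrist_force'])
```

```text
[ 0.47322505 -0.14367631  0.19132462] [ 1.79337949e+02 -1.32527834e-01  6.99713387e+01] [ 0.39730556 -0.25582663  0.61335669]
```

View pics/s3z.png

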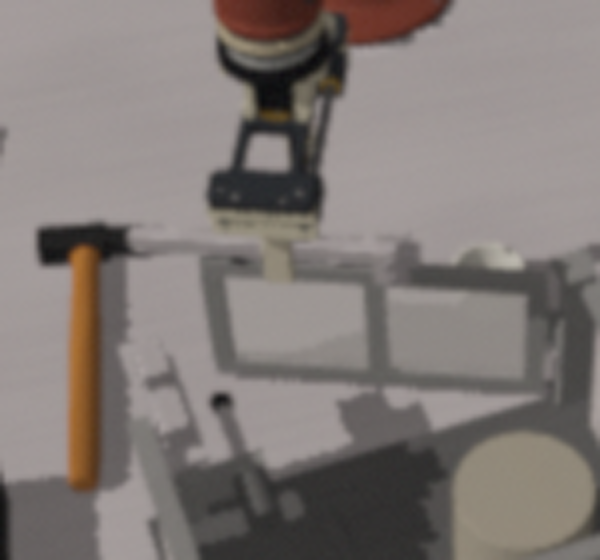

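The position agrees with the measured tab to within 4 mm, so I'll close on it.

Call:
{"fn": "send_rows", "kwargs": {"travel": [[0, 0, 0], [0, 0, 0], [0, 0, 0], [0, 0, 0], [0, 0, 0], [0, 0, 0], [0, 0, 0], [0, 0, 0]], "rotation": [[0, 0, 0], [0, 0, 0], [0, 0, 0], [0, 0, 0], [0, 0, 0], [0, 0, 0], [0, 0, 0], [0, 0, 0]], "hand": [0, 0, 0, 0, 0, 0, 0, 0]}}

```text
time_s: 3.27
tool_pos: [0.4737, -0.1441, 0.1923]
tool_rot: [179.2, -0.1, 70.0]
wrist_force: [-0.5, 0.3, -0.3]
finger_gap: 0.0438
```

Run:
```python
from h import *
d=snap('scene','s4.png');snap('top','t4.png')
a=cv2.imread('pics/s4.png')[120:260,190:340]; a=cv2.resize(a,(600,560),interpolation=cv2.INTER_CUBIC)
cv2.imwrite('pics/s4z.png',a)
s=read_state(); print(s['tool_pos'],s['tool_rot'],s['wrist_force'],s['finger_gap'])
```

```text
[ 0.47370807 -0.1441226   0.1923277 ] [ 1.79214148e+02 -8.91333505e-02  6.99703019e+01] [ 0.49672384  0.07310414 -0.48344623] 0.036580112010586745
```

View pics/s4z.png

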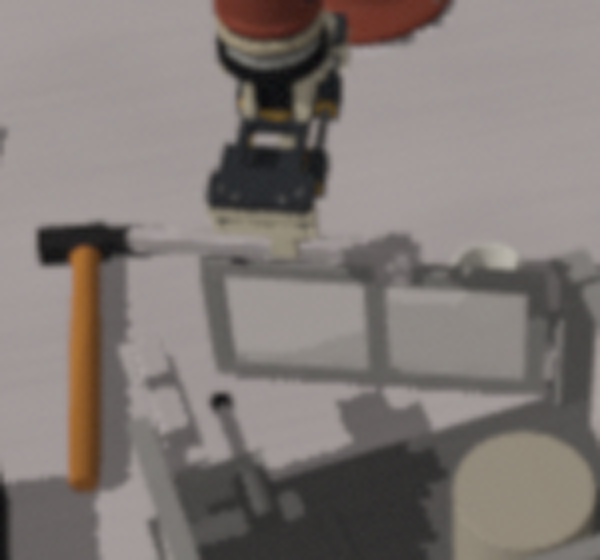

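Gap is 37 mm and still closing, so I'll wait.

Call:
{"fn": "send_rows", "kwargs": {"travel": [[0, 0, 0], [0, 0, 0], [0, 0, 0], [0, 0, 0], [0, 0, 0], [0, 0, 0], [0, 0, 0], [0, 0, 0]], "rotation": [[0, 0, 0], [0, 0, 0], [0, 0, 0], [0, 0, 0], [0, 0, 0], [0, 0, 0], [0, 0, 0], [0, 0, 0]], "hand": [0, 0, 0, 0, 0, 0, 0, 0]}}

```text
time_s: 4.03
tool_pos: [0.4718, -0.1436, 0.1922]
tool_rot: [179.5, -0.0, 70.0]
wrist_force: [0.6, 0.2, 1.9]
finger_gap: 0.0116
```

Call:
{"fn": "send_rows", "kwargs": {"travel": [[0.01, 0.025, 0.05], [0.01, 0.03, 0.05], [0.01, 0.03, 0.05], [0, 0, 0], [0, 0, 0]], "rotation": [[0, 0, 0], [0, 0, 0], [0, 0, 0], [0, 0, 0], [0, 0, 0]], "hand": [0, 0, 0, 0, 0]}}

```text
time_s: 4.45
tool_pos: [0.4706, -0.1366, 0.201]
tool_rot: [-180.0, 0.1, 70.0]
wrist_force: [-1.0, -1.0, -5.4]
finger_gap: 0.0118
```

Run:
```python
from h import *
d=snap('scene','s5.png')
a=cv2.imread('pics/s5.png')[120:260,190:340]; a=cv2.resize(a,(600,560),interpolation=cv2.INTER_CUBIC)
cv2.imwrite('pics/s5z.png',a)
s=read_state(); print(s['tool_pos'],s['tool_rot'],s['wrist_force'],s['finger_gap'])
```

```text
[ 0.47055117 -0.13664246  0.20098215] [-1.79975258e+02  1.28495717e-01  7.00476278e+01] [ 0.31360031 -0.18300022 -4.9924743 ] 0.01174818263090958
```

View pics/s5z.png

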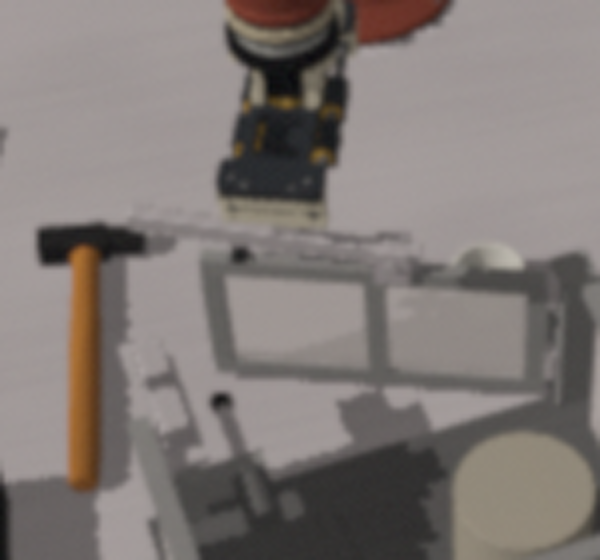

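The bar is up by about 0.12 rad (its tip is clear above the mallet head in the view). Next I'll swing the gate along its arc.

Call:
{"fn": "send_rows", "kwargs": {"travel": [[0.06, -0.02, 0.03], [0.12, -0.04, 0.02], [0.12, -0.034, 0], [0.12, -0.026, 0], [0.12, -0.02, 0], [0.06, -0.01, 0], [0, 0, 0]], "rotation": [[0, 0, 0.3], [0, 0, 0.6], [0, 0, 0.6], [0, 0, 0.6], [0, 0, 0.6], [0, 0, 0.3], [0, 0, 0]], "hand": [0, 0, 0, 0, 0, 0, 0]}}

```text
time_s: 5.08
tool_pos: [0.5219, -0.1459, 0.2033]
tool_rot: [-179.9, -0.2, 86.2]
wrist_force: [0.1, -0.3, -4.1]
finger_gap: 0.012
```

```bash
cat > st.py <<'E'
from h import *
np.set_printoptions(precision=4,suppress=True)
s=read_state(); p=s['tool_pos']; H=np.array([.5357,.0408]); v=p[:2]-H
a=np.degrees(np.arctan2(v[1],v[0])); print(s['time_s'],p,s['tool_rot'],'F',s['wrist_force'],s['wrist_torque'],s['finger_gap'],'r',np.hypot(*v),'open deg',-84.5-a)
n=np.array([-np.sin(np.radians(a)),np.cos(np.radians(a))]); print('F closing', s['wrist_force'][:2]@n,'F radial',s['wrist_force'][:2]@v/np.hypot(*v))
E
python3 st.py
```

```text
5.0833 [ 0.5219 -0.1459  0.2033] [-179.9407   -0.1944   86.1779] F [ 0.0964 -0.3165 -4.1431] [-0.1823 -0.0466  0.0634] 0.012031245381637513 r 0.18716162896910957 open deg 9.73093322079508
F closing 0.119484917061566 F radial 0.3085733543321375
```

Run:
```python
from h import *
d=snap('scene','s6.png');snap('top','t6.png')
a=cv2.imread('pics/s6.png')[140:260,200:330]; a=cv2.resize(a,(650,600),interpolation=cv2.INTER_CUBIC)
cv2.imwrite('pics/s6z.png',a)
a=cv2.imread('pics/t6.png')[150:270,340:470]; a=cv2.resize(a,(650,600),interpolation=cv2.INTER_CUBIC)
cv2.imwrite('pics/t6z.png',a)
```

```text
(no output)
```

View pics/s6z.png

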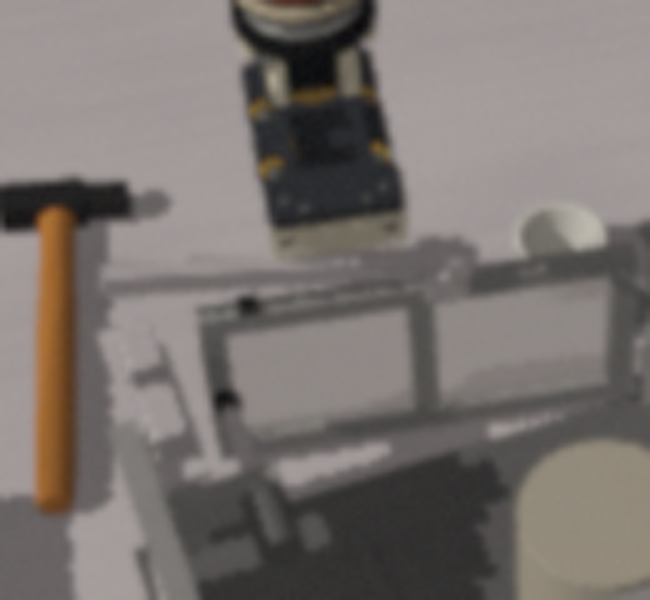

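View pics/t6z.png

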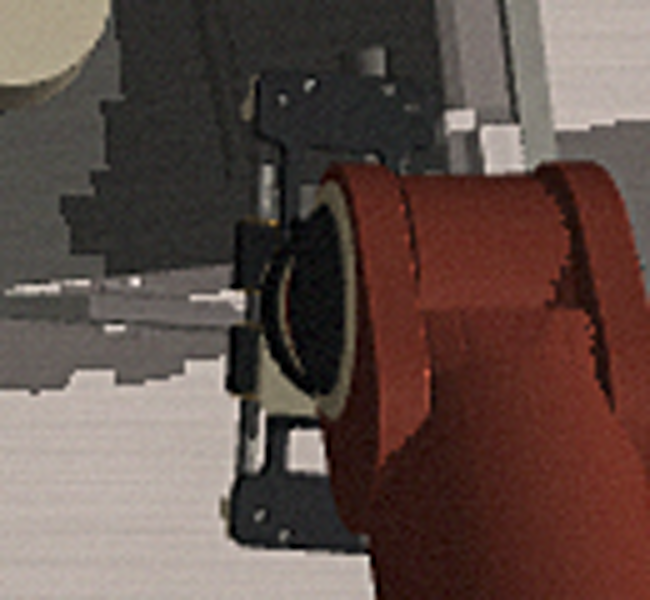

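Run:
```python
from h import *
d=load('s6.png')
for a in (-93.5,-94.5):
  for th in (.1,.15,.2):
    r=.12+.195*np.cos(th); z=.165+.195*np.sin(th)-.009
    P=[.5357+r*np.cos(np.radians(a))+.006,.0408+r*np.sin(np.radians(a)),z]
    q=proj(d,P); print(a,th,z,(q-[200,140])*5)
```

```text
-93.5 0.1 0.1754675162461315 [108.76184585 313.08375791]
-93.5 0.15 0.18514043583235185 [108.60493516 301.92053059]
-93.5 0.2 0.19474051950503693 [109.32994028 290.58860329]
-94.5 0.1 0.1754675162461315 [107.90245428 305.69152238]
-94.5 0.15 0.18514043583235185 [107.74481497 294.54499976]
-94.5 0.2 0.19474051950503693 [108.46842144 283.24214402]
```

The bar's lower edge at (108,292) matches a lift of about 0.15 rad, clear of the striker. I'll carry it over.

Call:
{"fn": "send_rows", "kwargs": {"travel": [[0.06, -0.005, 0], [0.1, -0.005, 0], [0.1, 0, 0], [0.08, 0, 0], [0.04, 0, 0], [0, 0, 0]], "rotation": [[0, 0, 0.3], [0, 0, 0.5], [0, 0, 0.5], [0, 0, 0.4], [0, 0, 0.2], [0, 0, 0]], "hand": [0, 0, 0, 0, 0, 0]}}

```text
time_s: 5.68
tool_pos: [0.5456, -0.1461, 0.203]
tool_rot: [-179.2, -0.3, 95.7]
wrist_force: [-3.1, 0.5, -4.4]
finger_gap: 0.0121
```

```bash
python3 st.py
```

```text
5.6833 [ 0.5456 -0.1461  0.203 ] [-179.1585   -0.2985   95.748 ] F [-3.1168  0.4793 -4.4277] [ 0.0755 -0.0777 -0.2894] 0.012057829275959721 r 0.18716225072459877 open deg 2.4743210372587328
F closing -3.0871999381779878 F radial -0.6431649097191481
```

Call:
{"fn": "send_rows", "kwargs": {"travel": [[0.06, 0, 0], [0.06, 0, 0], [0.05, 0, 0], [0.01, 0, 0]], "rotation": [[-0.05, 0, 0.1], [-0.05, 0, 0.1], [0, 0, 0], [0, 0, 0]], "hand": [0, 0, 0, 0]}}

```text
time_s: 6.02
tool_pos: [0.5525, -0.1454, 0.2033]
tool_rot: [-178.2, 0.0, 96.6]
wrist_force: [-6.4, 0.7, -2.1]
finger_gap: 0.0126
```

```bash
python3 st.py
python3 - <<'E'
from h import *
d=snap('scene','s7.png');snap('top','t7.png')
a=cv2.imread('pics/s7.png')[140:260,200:330]; a=cv2.resize(a,(650,600),interpolation=cv2.INTER_CUBIC)
cv2.imwrite('pics/s7z.png',a)
E
python3 st.py
```

```text
6.0167 [ 0.5525 -0.1454  0.2033] [-178.2269    0.0492   96.5967] F [-6.4368  0.6599 -2.1468] [ 0.1958  0.2174 -0.02  ] 0.012569552065088955 r 0.18694805041114482 open deg 0.35223061034064074
F closing -6.351657455123566 F radial -1.2347828530074272
6.1167 [ 0.552  -0.1455  0.2033] [-178.1986    0.051    96.5777] F [-6.2964  0.2948 -1.4475] [ 0.2712  0.2824 -0.0153] 0.012324561328031884 r 0.18700036091018252 open deg 0.4938957015732086
F closing -6.24668006658619 F radial -0.8431182674907363
```

View pics/s7z.png

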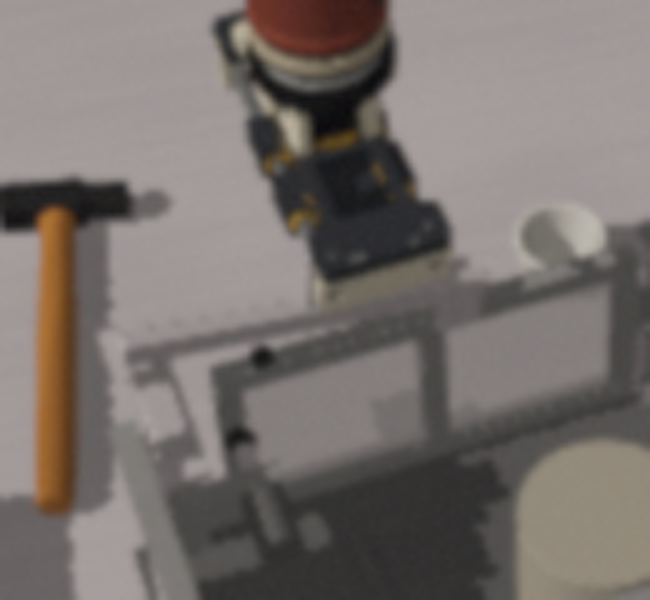

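The bar end (135,365) is now just ahead of the slot, which was visible at about (150,372) earlier. I'll go a few mm further and level the tool.

Call:
{"fn": "send_rows", "kwargs": {"travel": [[0.06, 0, 0], [0.06, 0, 0], [0.05, 0, 0], [0.03, 0, 0]], "rotation": [[0.02, -0.18, 0.1], [0.02, -0.18, 0], [0, 0, 0], [0, 0, 0]], "hand": [0, 0, 0, 0]}}

```text
time_s: 6.45
tool_pos: [0.5557, -0.1452, 0.2031]
tool_rot: [-178.6, -0.1, 97.0]
wrist_force: [-7.9, -0.1, -1.0]
finger_gap: 0.0118
```

```bash
python3 st.py
python3 - <<'E'
from h import *
d=snap('scene','s8.png')
a=cv2.imread('pics/s8.png')[190:250,205:265]; a=cv2.resize(a,(600,600),interpolation=cv2.INTER_CUBIC)
b=cv2.imread('pics/s0.png') if 0 else cv2.imread('pics/s6.png')
b=cv2.resize(b[190:250,205:265],(600,600),interpolation=cv2.INTER_CUBIC)
cv2.imwrite('pics/s8z.png',cv2.resize(np.hstack([a,b]),(800,400)))
E
python3 st.py
```

```text
6.45 [ 0.5557 -0.1452  0.2031] [-178.5934   -0.0782   97.0271] F [-7.8766 -0.0732 -1.0471] [0.3421 0.6577 0.0718] 0.011818924163581322 r 0.18703695107842816 open deg -0.6488587541660564
F closing -7.839141784036893 F radial -0.7709099695564999
6.5 [ 0.5557 -0.1452  0.2031] [-178.5719   -0.0744   97.0263] F [-8.3118  1.0365 -1.0246] [0.3396 0.8151 0.0137] 0.011975333220463166 r 0.18707821792881985 open deg -0.6284948218273598
F closing -8.153668878350663 F radial -1.9179229113327252
```

View pics/s8z.png

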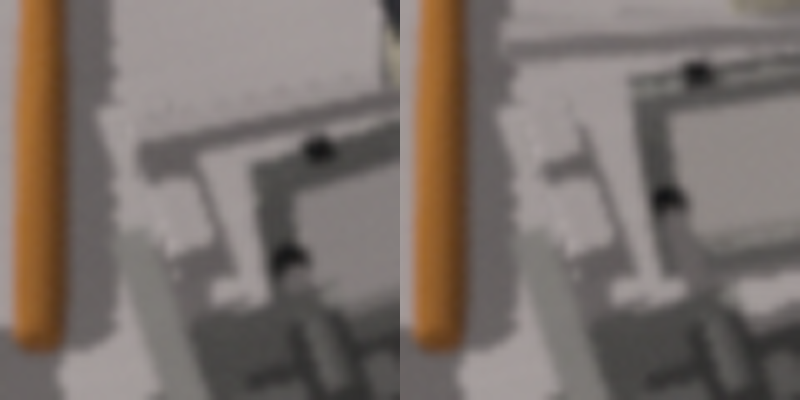

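Run:
```python
from h import *
d=load('s8.png'); L=lambda x,y:((x/6.667+205-.45),(y/6.667+190-.45))
print('bar back low tip z.184',onz(d,L(143,178),.184),'front-top?',onz(d,L(143,145),.202))
for n,p in [('lip front L',(150,184)),('lip front R',(198,175)),('striker rear L',(143,165)),('striker rear R',(178,152)),('striker front',(105,105))]: print(n,onz(d,L(*p),.17))
```

```text
bar back low tip z.184 [ 0.58044852 -0.26901314  0.184     ] front-top? [ 0.57790741 -0.26626524  0.202     ]
lip front L [ 0.57324406 -0.26671275  0.17      ]
lip front R [ 0.5738277  -0.24668329  0.17      ]
striker rear L [ 0.5625879  -0.26788689  0.17      ]
striker rear R [ 0.55962082 -0.25265111  0.17      ]
striker front [ 0.5265459  -0.27814217  0.17      ]
```

Call:
{"fn": "send_rows", "kwargs": {"travel": [[0.03, -0.015, -0.03], [0.02, -0.015, -0.03], [0.02, -0.01, -0.02]], "rotation": [[0, -0.1, 0], [0, -0.1, 0], [0, 0, 0]], "hand": [0, 0, 0]}}

```text
time_s: 6.75
tool_pos: [0.5548, -0.1488, 0.1989]
tool_rot: [-178.9, 0.1, 96.9]
wrist_force: [-7.2, 1.6, 4.8]
finger_gap: 0.0117
```

```bash
python3 st.py
```

```text
6.75 [ 0.5548 -0.1488  0.1989] [-178.8997    0.0689   96.9318] F [-7.1518  1.642   4.8325] [ 0.7382  0.882  -0.0084] 0.011714831366869616 r 0.1905208397169756 open deg -0.24458885537690378
F closing -6.951572511500486 F radial -2.3496428028826792
```

Contact at z≈0.199 means the bar rests on top of the keeper. The estimates put the slot slightly ahead, so I'll slide forward with light pressure.

Call:
{"fn": "send_rows", "kwargs": {"travel": [[0.06, 0, -0.005], [0.06, 0, -0.005], [0.06, 0, -0.005]], "rotation": [[0, -0.1, 0], [0, -0.1, 0], [0, 0, 0]], "hand": [0, 0, 0]}}

```text
time_s: 7.0
tool_pos: [0.5587, -0.1482, 0.199]
tool_rot: [-178.7, 0.0, 96.8]
wrist_force: [-9.7, 0.6, 2.8]
finger_gap: 0.012
```

```bash
python3 st.py
```

```text
7.0 [ 0.5587 -0.1482  0.199 ] [-178.6806    0.0424   96.8383] F [-9.6605  0.5531  2.7565] [0.5506 1.3893 0.1419] 0.011995922268286451 r 0.19038171910265722 open deg -1.4376883836663978
F closing -9.522978731489525 F radial -1.715933814829032
```

Call:
{"fn": "send_rows", "kwargs": {"travel": [[0.04, -0.01, -0.02], [0.04, -0.01, -0.02]], "rotation": [[0, -0.1, 0], [0, -0.1, 0]], "hand": [0, 0]}}

```text
time_s: 7.17
tool_pos: [0.5593, -0.1482, 0.1988]
tool_rot: [-179.0, 0.0, 96.9]
wrist_force: [-11.4, 1.3, 8.9]
finger_gap: 0.0117
```

```bash
python3 st.py
```

```text
7.1667 [ 0.5593 -0.1482  0.1988] [-178.9925    0.0478   96.8925] F [-11.4001   1.279    8.8601] [0.6883 1.844  0.1916] 0.011714465323908956 r 0.1904487750236661 open deg -1.632475346918696
F closing -11.15305932928323 F radial -2.68455260035918
```

```bash
python3 - <<'E'
from h import *
d=snap('scene','s9.png')
a=cv2.imread('pics/s9.png')[190:250,205:265]; a=cv2.resize(a,(600,600),interpolation=cv2.INTER_CUBIC)
b=cv2.resize(cv2.imread('pics/s8.png')[190:250,205:265],(600,600),interpolation=cv2.INTER_CUBIC)
cv2.imwrite('pics/s9z.png',cv2.resize(np.hstack([a,b]),(800,400)))
E
python3 st.py
```

```text
7.2167 [ 0.5593 -0.1482  0.1989] [-179.0105    0.0521   96.8902] F [-11.0023   1.5556   6.0555] [0.7596 1.6337 0.1627] 0.011868416081835951 r 0.1904675979534532 open deg -1.6302758626023461
F closing -10.72415585664056 F radial -2.9092573380289943
```

View pics/s9z.png

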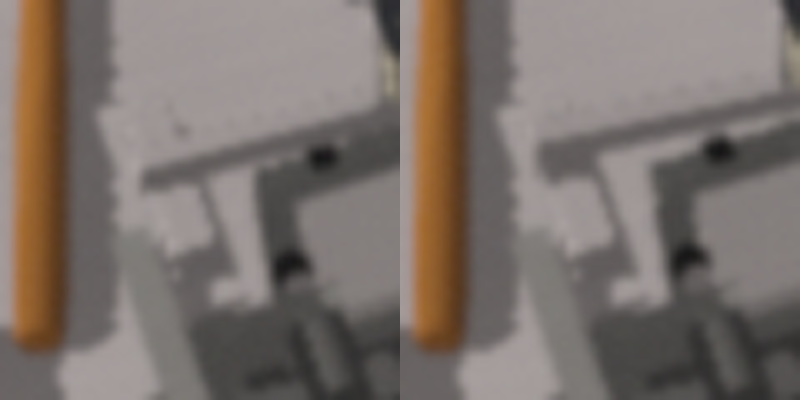

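Run:
```python
from h import *
for f in('s8','s9'):
  a=cv2.imread(f'pics/{f}.png')
  for c in (228,231,235,242): print(f,c,a[200:226,c].mean(1).astype(int))
d=load('s9.png')
for th in (.06,.08,.1):
  for g in (-1.6,-.5):
    an=np.radians(-84.5-g);r=.12+.195*np.cos(th);z=.165+.195*np.sin(th)
    for o,h in((.006,-.009),(.006,.009),(-.006,.009)):
      P=[.5357+r*np.cos(an)+o,.0408+r*np.sin(an),z+h]; print(th,g,o,h,proj(d,P).round(1))
```

```text
s8 228 [152 154 154 153 152 153 150 144 144 145 133 107  96  94  94  95 101 122
 146 155 157 158 157 157 155 146]
s8 231 [154 154 154 153 152 151 148 147 146 137 112  96  94  94  93  98 117 143
 152 152 151 152 152 152 153 154]
s8 235 [154 154 153 153 153 151 150 146 140 117 100  97 111 134 140 131 120 115
 117 118 127 138 143 147 152 148]
s8 242 [154 154 154 150 144 144 144 134 107  94 106 128 147 145 130 120 120 126
 130 138 142 142 141 143 144 148]
s9 228 [153 154 155 153 152 154 152 152 152 151 150 147 149 149 137 109  95  97
 117 148 157 158 157 157 154 147]
s9 231 [154 154 153 153 152 151 151 148 140 133 140 148 149 140 112  96  96 114
 141 150 151 151 152 152 153 154]
s9 235 [154 153 153 152 153 153 153 154 153 149 150 150 139 109  95  97 106 113
 117 117 128 138 142 146 151 149]
s9 242 [154 153 153 153 154 155 154 152 151 150 141 113  97 100 116 135 139 138
 141 140 143 144 145 148 150 152]
0.06 -1.6 0.006 -0.009 [225.9 220.1]
0.06 -1.6 0.006 0.009 [225.  216.1]
0.06 -1.6 -0.006 0.009 [224.3 212.8]
0.06 -0.5 0.006 -0.009 [225.3 218.4]
0.06 -0.5 0.006 0.009 [224.4 214.5]
0.06 -0.5 -0.006 0.009 [223.7 211.1]
0.08 -1.6 0.006 -0.009 [225.8 219.2]
0.08 -1.6 0.006 0.009 [225.  215.2]
0.08 -1.6 -0.006 0.009 [224.2 211.9]
0.08 -0.5 0.006 -0.009 [225.2 217.6]
0.08 -0.5 0.006 0.009 [224.4 213.6]
0.08 -0.5 -0.006 0.009 [223.6 210.3]
0.1 -1.6 0.006 -0.009 [225.7 218.3]
0.1 -1.6 0.006 0.009 [224.9 214.3]
0.1 -1.6 -0.006 0.009 [224.2 210.9]
0.1 -0.5 0.006 -0.009 [225.1 216.7]
0.1 -0.5 0.006 0.009 [224.3 212.7]
0.1 -0.5 -0.006 0.009 [223.6 209.3]
```

The bar hides the lip's front edge by about 1 px (about 4 mm), so it has gone slightly too far and sits on the rear lip. I'll ease back with light downward pressure.

Call:
{"fn": "send_rows", "kwargs": {"travel": [[0.02, 0, -0.01], [0.02, 0, -0.01], [0.02, 0, -0.01]], "rotation": [[0, -0.05, 0], [0, -0.05, 0], [0, -0.05, 0]], "hand": [0, 0, 0]}}

```text
time_s: 7.47
tool_pos: [0.5563, -0.1483, 0.1992]
tool_rot: [-178.9, 0.2, 96.9]
wrist_force: [-6.8, -0.4, 0.9]
finger_gap: 0.0121
```

```bash
python3 st.py
```

```text
7.4667 [ 0.5563 -0.1483  0.1992] [-178.9238    0.1764   96.8675] F [-6.7514 -0.39    0.8693] [0.3174 0.8147 0.0637] 0.012127171415104308 r 0.19024536472635972 open deg -0.7113048371329143
F closing -6.753938946575499 F radial -0.34273593838916144
```

Call:
{"fn": "send_rows", "kwargs": {"travel": [[0.04, -0.01, -0.03], [0.035, -0.01, -0.03]], "rotation": [[0, -0.05, 0], [0, -0.05, 0]], "hand": [0, 0]}}

```text
time_s: 7.63
tool_pos: [0.5569, -0.1505, 0.1961]
tool_rot: [-178.9, 0.3, 96.8]
wrist_force: [-6.8, -0.7, 1.5]
finger_gap: 0.012
```

```bash
python3 st.py
```

```text
7.6333 [ 0.5569 -0.1505  0.1961] [-178.8592    0.2871   96.7904] F [-6.7535 -0.6946  1.4762] [0.3266 0.8712 0.0301] 0.01203333159279996 r 0.1924767739336492 open deg -0.8349736266421814
F closing -6.788935082854014 F radial -0.05481362261472244
```

It's entering the slot: z is 0.1961 with little force. I'll carry on down.

Call:
{"fn": "send_rows", "kwargs": {"travel": [[0.03, -0.015, -0.025], [0.03, -0.015, -0.025], [0.03, -0.01, -0.01]], "rotation": [[0, -0.05, 0], [0, -0.05, 0], [0, 0, 0]], "hand": [0, 0, 0]}}

```text
time_s: 7.88
tool_pos: [0.5567, -0.1526, 0.1931]
tool_rot: [-178.6, 0.2, 96.7]
wrist_force: [-8.7, 2.2, 2.4]
finger_gap: 0.0121
```

```bash
python3 st.py
```

```text
7.8833 [ 0.5567 -0.1526  0.1931] [-178.5598    0.2012   96.691 ] F [-8.6773  2.2021  2.3654] [ 0.7883  0.9247 -0.043 ] 0.012133815570132184 r 0.19450687124065166 open deg -0.693493359435081
F closing -8.389078503314655 F radial -3.125383257208108
```

Call:
{"fn": "send_rows", "kwargs": {"travel": [[0.02, 0, -0.015], [0.01, 0, -0.01], [0, 0, 0], [0, 0, 0], [0, 0, 0], [0, 0, 0]], "rotation": [[0, 0, 0], [0, 0, 0], [0, 0, 0], [0, 0, 0], [0, 0, 0], [0, 0, 0]], "hand": [0, 0, 0, 0, 0, 0]}}

```text
time_s: 8.38
tool_pos: [0.5557, -0.1523, 0.1937]
tool_rot: [-178.4, 0.2, 96.6]
wrist_force: [-3.0, -0.3, -6.0]
finger_gap: 0.0122
```

```bash
python3 st.py
python3 - <<'E'
from h import *
d=snap('scene','s10.png')
a=cv2.imread('pics/s10.png')[140:260,200:330]; a=cv2.resize(a,(650,600),interpolation=cv2.INTER_CUBIC)
cv2.imwrite('pics/s10z.png',a)
E
```

```text
8.3833 [ 0.5557 -0.1523  0.1937] [-178.4067    0.2291   96.5584] F [-3.0273 -0.2708 -5.9794] [ 0.2055 -0.3652 -0.0196] 0.012199901977334619 r 0.1941853138571821 open deg -0.42010966915459846
F closing -3.0390438005536105 F radial -0.04283915246188412
```

View pics/s10z.png

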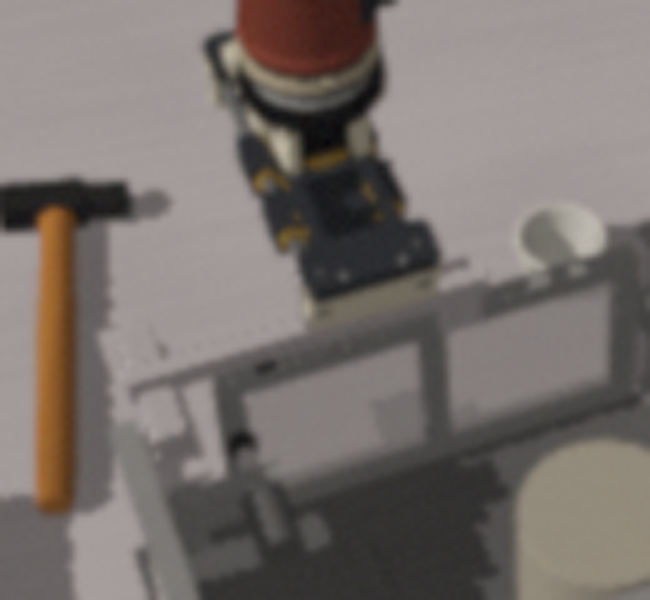

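The bar sits in the slot with its tip behind the lip, and the closing force has fallen because the striker now carries the load. I'll open the gripper.

Call:
{"fn": "send_rows", "kwargs": {"travel": [[0, 0, 0], [0, 0, 0], [0, 0, 0], [0, 0, 0], [0, 0, 0], [0, 0, 0], [0, 0, 0], [0, 0, 0]], "rotation": [[0, 0, 0], [0, 0, 0], [0, 0, 0], [0, 0, 0], [0, 0, 0], [0, 0, 0], [0, 0, 0], [0, 0, 0]], "hand": [1, 1, 1, 1, 1, 1, 1, 1]}}

```text
time_s: 9.1
tool_pos: [0.5621, -0.1537, 0.1994]
tool_rot: [-179.2, 0.6, 96.6]
wrist_force: [-0.2, 0.3, 0.1]
finger_gap: 0.0608
```

```bash
python3 st.py
python3 - <<'E'
from h import *
d=snap('scene','s11.png')
a=cv2.imread('pics/s11.png')[140:260,200:330]; a=cv2.resize(a,(650,600),interpolation=cv2.INTER_CUBIC)
cv2.imwrite('pics/s11z.png',a)
E
```

```text
9.1 [ 0.5621 -0.1537  0.1994] [-179.2181    0.598    96.6324] F [-0.1548  0.2535  0.0651] [ 0.0419 -0.0997  0.0364] 0.06083411518342387 r 0.19625965604172863 open deg -2.2264063474749207
F closing -0.11928236595791819 F radial -0.27204469466690895
```

View pics/s11z.png

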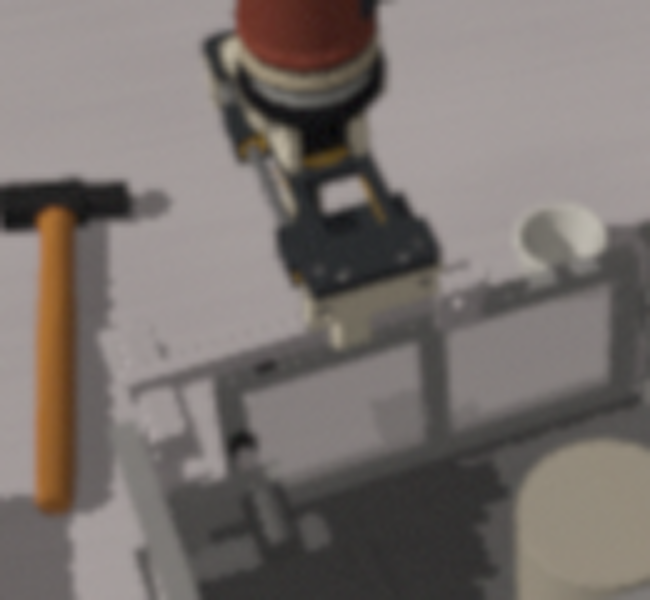

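The gate stays put and the wrist force is zero. I'll finish opening and back off upwards.

Call:
{"fn": "send_rows", "kwargs": {"travel": [[0, 0, 0], [-0.03, 0, 0], [-0.03, 0, 0.1], [0, 0, 0.2], [0, 0, 0.3], [0, 0, 0.3], [-0.1, -0.1, 0.3], [-0.2, -0.2, 0.2]], "rotation": [[0, 0, 0], [0, 0, 0], [0, 0, 0], [0, 0, 0], [0, 0, 0], [0, 0, 0], [0, 0, 0], [0, 0, 0]], "hand": [1, 1, 1, 1, 1, 1, 1, 1]}}

```text
time_s: 9.82
tool_pos: [0.5298, -0.1727, 0.313]
tool_rot: [-178.7, 0.2, 97.2]
wrist_force: [0.6, -0.4, -0.1]
finger_gap: 0.0926
```

Call:
{"fn": "send_rows", "kwargs": {"travel": [[-0.3, -0.3, 0], [-0.4, -0.4, 0], [-0.4, -0.4, 0], [-0.4, -0.4, 0], [-0.3, -0.3, 0], [0, 0, 0], [0, 0, 0], [0, 0, 0]], "rotation": [[0, 0, 0], [0, 0, 0], [0, 0, 0], [0, 0, 0], [0, 0, 0], [0, 0, 0], [0, 0, 0], [0, 0, 0]], "hand": [1, 1, 1, 1, 1, 1, 1, 1]}}

```text
time_s: 10.48
tool_pos: [0.3803, -0.3198, 0.3237]
tool_rot: [-179.4, 0.8, 96.9]
wrist_force: [0.5, -0.4, 0.3]
finger_gap: 0.0929
```

```bash
python3 st.py
python3 - <<'E'
from h import *
d=snap('scene','s12.png');t=snap('top','t12.png')
a=cv2.resize(d['image'][140:260,200:330],(433,400),interpolation=cv2.INTER_CUBIC)
b=cv2.resize(t['image'][100:260,290:460],(425,400),interpolation=cv2.INTER_CUBIC)
cv2.imwrite('pics/e.png',np.hstack([a,b])[:,:800])
cv2.imwrite('pics/s12f.png',d['image'])
E
```

```text
10.4833 [ 0.3803 -0.3198  0.3237] [-179.3712    0.7943   96.8722] F [ 0.5218 -0.4306  0.2983] [-0.064  -0.1102  0.0546] 0.0929477785745052 r 0.39263616578184557 open deg 28.811620259845782
F closing 0.6495982829894171 F radial 0.18890972377703727
```

View pics/e.png

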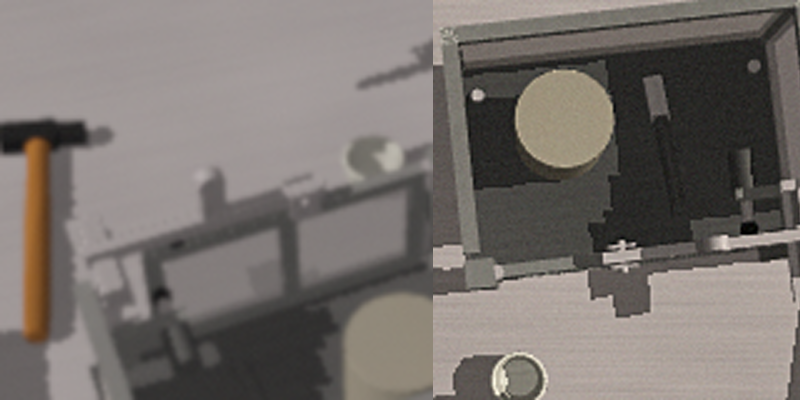

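View pics/s12f.png

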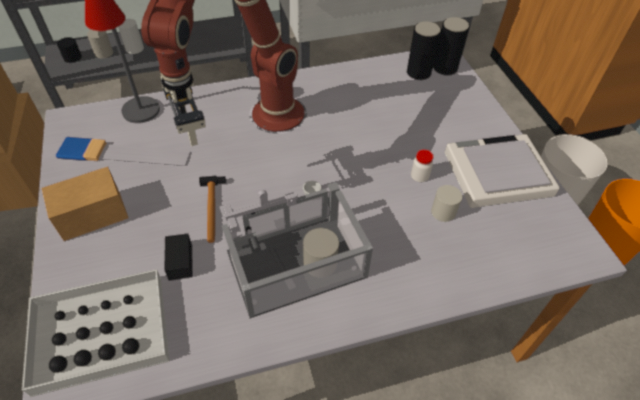

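Run:
```python
from h import *
d=load('s12.png'); im=cv2.imread('pics/s12.png')[:,:,:]
g0=cv2.resize(im[185:225,215:295],(800,400),interpolation=cv2.INTER_CUBIC)
cv2.imwrite('pics/e2.png',g0)
an=np.radians(-84.5+.3)
for th in (0,.03,.06):
  for r in (-.0,.04,.18,.195):
    q=[]
    for o,h in ((.006,-.009),(.006,.009),(-.006,.009)):
      rr=.12+r*np.cos(th)
      P=[.5357+rr*np.cos(an)+o,.0408+rr*np.sin(an),.165+r*np.sin(th)+h]; q.append(((proj(d,P)-[215,185])*10).round())
    print(th,r,*q)
for r in (.03,.2,.26): print('leaf top back',((proj(d,[.5357+r*np.cos(an)+.006,.0408+r*np.sin(an),.15])-[215,185])*10).round())
```

```text
0 -0.0 [764. 162.] [762. 123.] [752.  92.]
0 0.04 [633. 201.] [630. 162.] [620. 130.]
0 0.18 [158. 342.] [150. 302.] [143. 270.]
0 0.195 [106. 357.] [ 98. 318.] [ 91. 285.]
0.03 -0.0 [764. 162.] [762. 123.] [752.  92.]
0.03 0.04 [632. 199.] [629. 159.] [620. 127.]
0.03 0.18 [156. 330.] [148. 291.] [141. 257.]
0.03 0.195 [104. 344.] [ 95. 305.] [ 88. 272.]
0.06 -0.0 [764. 162.] [762. 123.] [752.  92.]
0.06 0.04 [632. 196.] [629. 156.] [620. 125.]
0.06 0.18 [155. 318.] [147. 278.] [139. 245.]
0.06 0.195 [102. 331.] [ 93. 292.] [ 86. 259.]
leaf top back [1054.   90.]
leaf top back [501. 254.]
leaf top back [298. 314.]
```

View pics/e2.png

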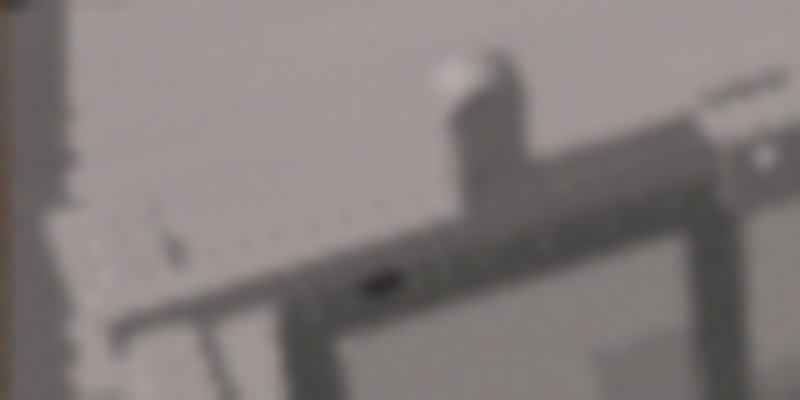

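The bar's back upper edge runs from (115,319) to (460,214). That matches a level bar (predicted 313 and 212; at 0.03 rad the tip would be at about 300). The gate is shut and the bystanders look unmoved, so I'll hand in.

```bash
python3 -c "
from rig import *
print(sign_off())"
```

```text
the job is handed in; nothing more can be done
None
```

The gate is shut and latched, the gripper has let go and backed away, and I handed the job in at about 10.5 s of robot time. No verdict was reported.

**What I did:**
- I pinched the thumb tab, lifted the bar to about 0.15 rad and swung the gate over the striker against the buffer.
- I found the slot by feel. The bar first rested on the top of the keeper, and sliding forward took it a few mm past the slot onto the rear lip. I eased it back and lowered it in, then opened the gripper.

**Last checks:**
- After release the wrist force was about zero, and the gate did not move in the pictures that followed.
- The bar's edge in the last picture fits a level bar, within about 0.01–0.02 rad.
- In the last pictures none of the bystanders in view looks moved. This was by eye, not measured.

**Uncertain or disagreeing:**
- **Slot position:** the camera estimates disagreed by about 4 mm, so I settled it by touch.
- **Forces:** the force between bar and keeper was never measured directly. The wrist read at most about 9 N vertically and 11 N sideways, the latter including the buffer's push. From the lever arms I estimate the downward press on the keeper stayed below 12 N.
- **Approach error:** the first descent to the tab drifted 20 mm along the bar. I corrected it before gripping.

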